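# Lock the tube clamp at the glassworker's bench

## Robot

A 6-joint arm with a two-finger parallel gripper is mounted at the origin on the work surface. World frame = base frame: x ahead of the robot, y to its left, z up, the work surface at z = 0. Lengths are in m, angles in degrees, forces in N, time in s.
With the tool pointing down it reaches from about 0.25 to 0.725 m from the base axis. Payload 9.7 kg.
Tool frame: the origin (TCP) lies midway between the tips of the shut fingers; the grasp point (between the pads) lies 19 mm behind it; y points along the fingers, x is the direction in which the jaws open and shut, and the axes are right-handed (so a half turn about y gives the same grasp; the last joint's range is limited). The gripper opens to 85 mm and grips with 20 to 120 N. Pads are 22 mm wide; open, the fingers measure 114 mm over their backs; the gripper's body (76 mm by 85 mm) begins 54 mm behind the grasp point. The pads swing forward as they close: fully open they stand 13 mm farther back than shut.
Start: joints at [77.063, 4.979, 10.078, 95.1, 0, 90], TCP at [0.123, 0.536, 0.231] pointing down, gripper open.
Joint ranges: [-179.16, 179.16], [-48.56, 103.87], [-65.8, 70.77], [-126.05, 130.52], [-82.76, 87.17], [-180, 180]. Speed limits (degrees/s): [127.2, 127.2, 147.25, 180, 180, 180].

## Interface

Orientations are given as [roll, pitch, yaw] about the fixed x, y, z axes, in that order (R = Rz(yaw) Ry(pitch) Rx(roll)).
In Python, from workcell import get_obs, camera, job_done gives the robot as it stands.
- The arm moves only by the tool play_rows, never from a script. Its argument "moves" is a list of rows, each a list of 3 entries, a list of its own where there are three numbers: the turn, a rotation vector about the tool's x, y, z in degrees, then the shift along the tool's x, y, z in m, then the opening in per cent of the stroke, from 0 (shut) to 100 (fully open). A call has exactly 5 rows; each row is the pose to reach, as a shift and turn from the pose commanded when the call began, along the tool's axes at that moment; what a row does not reach only later rows make up. A row lasts 1/10 s, in which the tool goes at most 50 mm and 8.59 degrees, less where a joint would pass 70% of its speed; a pose out of reach is approached as far as the arm can. A call with a gripper value outside its range is refused whole. The fingers move at their own pace and stop on an object; "grip_force" is the grip in N (left out, the last holds). Time passes only in rows, so rows that repeat a pose let the fingers close, or fill a call up. It gives the time, the measured TCP pose, the force and the opening at its end, in the units of the state.
- get_obs(): the state, without advancing time (a new reading comes with each control period).
- camera(name): name is "scene" or "top" or "wrist"; returns a dict with "img" (400x640x3 uint8, red, green, blue), "fov_y" (degrees; the focal length in pixels is half the picture's height over the tangent of half this angle, whatever the lens; pixels are square), "cx", "cy" (the principal point, pixels), "k1" (the pictures are not rectified: a ray, as slopes to the right and down, at radius r is drawn at 1 + k1 r^2 times it, then the intrinsics apply), "world_from_camera" (4x4, takes a point from camera to world coordinates). Camera axes: x right, y up, looking along -z (the intrinsics and any distortion apply to the point x, -y, -z); pixel columns grow to the right and rows downward; lengths in m; the calibration is good to about 2 mm. A picture is of the moment at which its call begins. There is no depth.
- job_done(): hands the job in, once; it reports no verdict.
The state is a dict: "time": time; "q": joint angles; "qd": joint speeds; "joint_efforts": joint torques, N m; "ee_pos": TCP position; "tcp_rot": TCP orientation; "wrist_force": force on the tool from outside, world axes, zero at the start; "torque": the same for the moment, N m; "opening": finger opening in m.
Only numpy, scipy, OpenCV 4.12 (cv2) and the standard library are available. Lean on these libraries where they do the work, as an engineer would, in place of code of your own. Each camera call takes 0.05 s, during which the arm holds its last target.

## Task

Two like tube clamps stand on the glassworker's bench. On the one that holds the corked glass tube, turn the black bar knob clockwise (seen from above) until it clicks past its detent and rests at its locked stop, then let go of it. Leave the knob of the empty clamp as it is.

Things in the scene. Friction and masses are not known exactly. Their poses are not given: they have to be found in the camera images.
- tube_knob (a joint): Turn (rad) of the knob on the clamp with the tube: starts slack at 0, grows clockwise seen from above to the locked stop at 1.2 (69 degrees). Its spring detent resists with up to 0.2 N m (near 0.25 rad), nil at the crest at 0.6 rad: let go short of the crest it springs back, past it it snaps on by itself to the stop and stays.
- tube_knob_grip (a point): Grip point of that knob: on its upright turning axis, at mid-height of its bar, 112 mm above the table. The knob is a black bar 56 mm long (point's x axis), 14 mm thick (y), 30 mm tall (z, up), with a steel dot on top; the point turns with it. The bar stands 16 mm clear above the clamp's bridge.
- empty_knob_end (a point): Middle of one end of the bar of the other knob, 112 mm above the table and 28 mm from that knob's axis (the axis lies 28 mm towards the point's -x). This clamp is the same but holds no tube; its knob stands at any turn and must not be turned.
- tube_clamp: The clamp with the tube, bolted down; origin at the centre of its underside, on the knob's axis. Steel base 130 (x) x 100 (y) x 12 mm; aluminium bridge 32 x 100 mm, its top 80 mm up; under the bridge, along x, a level glass tube 22 mm thick, a cork in each end, 235 mm long over the corks, sticking out beyond the base.

How it is judged:
By the outcome, as a careful person would: the job done as asked, in the order asked, and still so for the second after the job is handed in, with the robot touching nothing.
It also fails if it takes over 32 s, if anything falls off the work surface, if the arm or the gripper's body presses on something with over 40 N, if the wrist force passes 120 N, or if a joint passes its speed limit or range.

## Working session

There is one attempt and no reset: what is moved stays moved. The work goes in short steps, Python scripts to look and compute and a tool call to move; the robot and the scene stay as the last step left them, time stands still between calls to the robot, and variables do not carry over. Pictures are saved under pics/ and viewed, and the job is handed in when it is done.

Besides the shell and the picture viewer there is one more tool, called as name(argument=value, ...), one argument or row to a line, values as JSON. play_rows: Moves the arm, as the interface text tells. Its arguments: {"type":"object","properties":{"moves":{"type":"array"},"grip_force":{"type":"number"}},"required":["moves"]}

```bash
mkdir -p pics; ls; python3 - <<'E'
from workcell import get_obs,camera
import cv2,pickle
print(get_obs())
for n in ["scene","top","wrist"]:
    c=camera(n); cv2.imwrite(f"pics/{n}0.png",c["img"][:,:,::-1]); pickle.dump(c,open(f"pics/{n}0.pkl","wb"))
    print(n,{k:v for k,v in c.items() if k!="img"})
E
```

```text
pics
{'time': 0.0, 'q': array([7.70627513e+01, 5.00942839e+00, 1.00341791e+01, 9.51004230e+01,
       8.62042112e-04, 9.00013373e+01]), 'qd': array([-0.00081496, -0.0549372 , -0.10161201,  0.0055608 , -0.05321736,
        0.03270856]), 'joint_efforts': array([-3.70910784e-03, -5.20395827e+01,  4.64796603e+01,  1.65913295e-02,
       -3.08947128e-04,  7.58494025e-06]), 'ee_pos': array([0.12307825, 0.53580614, 0.23059666]), 'tcp_rot': array([-8.99991397e+01,  7.56723213e-02,  7.70614139e+01]), 'wrist_force': array([ 0.54699207, -0.4134682 , -0.74796896]), 'torque': array([-0.02891743,  0.01792285,  0.03925075]), 'opening': 0.08522885749698936}
scene {'fov_y': 50.0536018756369, 'cx': 325.1438745733901, 'cy': 193.06472410691808, 'k1': 0.01993726409318449, 'world_from_camera': array([[-0.02909082, -0.81457227,  0.57933215,  1.06021405],
       [ 0.99956255, -0.02679757,  0.01251361, -0.00134939],
       [ 0.00533145,  0.57944276,  0.8149955 ,  0.82548083],
       [ 0.        ,  0.        ,  0.        ,  1.        ]])}
top {'fov_y': 56.37165956975853, 'cx': 321.0982269580691, 'cy': 201.96887689126646, 'k1': -0.03808931240441255, 'world_from_camera': array([[-0.14239828,  0.96645902, -0.2137281 ,  0.39599766],
       [-0.98980364, -0.13829878,  0.03409111,  0.00481452],
       [ 0.00338932,  0.21640336,  0.97629816,  0.79886553],
       [ 0.        ,  0.        ,  0.        ,  1.        ]])}
wrist {'fov_y': 69.69292550089165, 'cx': 321.13399692130287, 'cy': 201.37737481501753, 'k1': -0.05134205823555702, 'world_from_camera': array([[ 0.22448584, -0.93309124, -0.2809748 ,  0.05155327],
       [ 0.97447682,  0.21465195,  0.06572261,  0.55250701],
       [-0.0010134 , -0.28855723,  0.95746211,  0.37330581],
       [ 0.        ,  0.        ,  0.        ,  1.        ]])}
```

View pics/scene0.png

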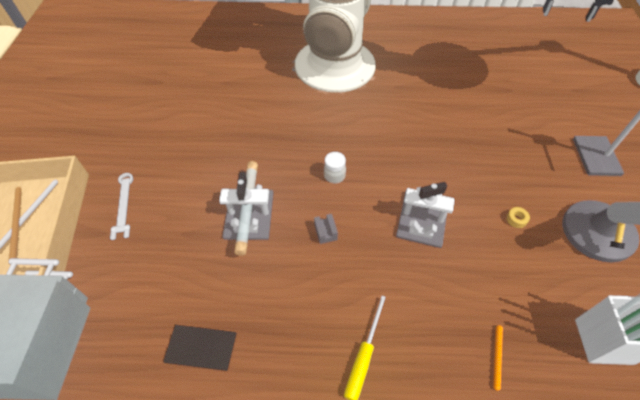

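View pics/top0.png

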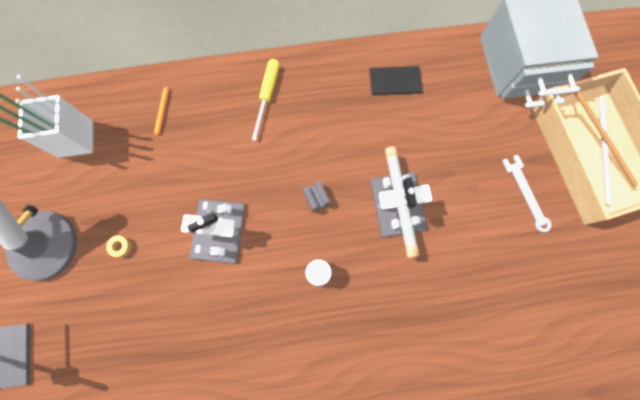

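View pics/wrist0.png

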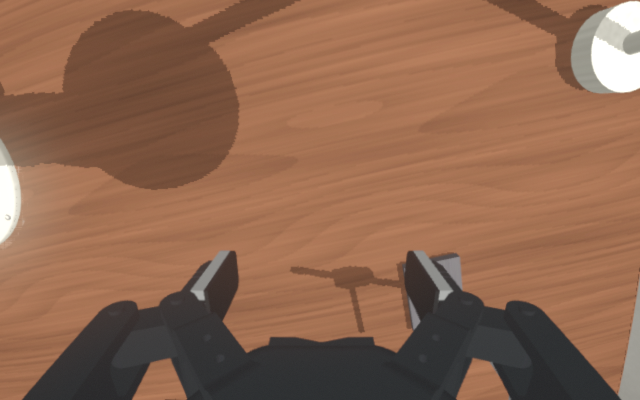

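Tube clamp: scene about (245,205), top about (400,200). Empty clamp: scene about (428,210), top about (215,230). I'll enlarge both.

```bash
python3 - <<'E'
import cv2,numpy as np
a=cv2.imread("pics/scene0.png")[150:260,200:290];b=cv2.imread("pics/top0.png")[140:260,360:450]
b=b[:110]
cv2.imwrite("pics/z0.png",np.hstack([cv2.resize(a,None,fx=4.4,fy=4.4,interpolation=2),cv2.resize(b,None,fx=4.4,fy=4.4,interpolation=2)]))
E
```

```text
(no output)
```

View pics/z0.png

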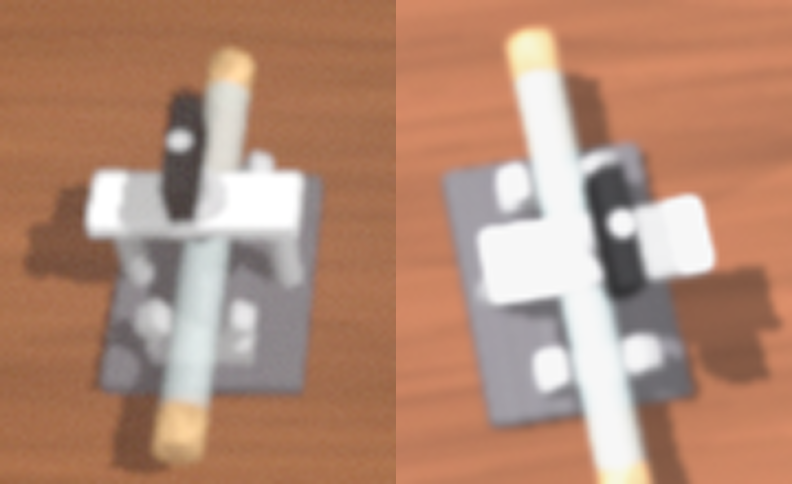

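```bash
cat > h.py <<'E'
import numpy as np,pickle,cv2
def ray(c,u,v):
    f=200/np.tan(np.radians(c["fov_y"]/2))
    d=np.array([(u-c["cx"])/f,(v-c["cy"])/f]); s=d.copy()
    for _ in range(20): s=d/(1+c["k1"]*(s@s))
    T=c["world_from_camera"]; return T[:3,3],T[:3,:3]@np.array([s[0],-s[1],-1])
def onz(c,u,v,z):
    o,d=ray(c,u,v); return o+d*(z-o[2])/d[2]
def tri(L):
    A=0;b=0
    for c,u,v in L:
        o,d=ray(c,u,v);d=d/np.linalg.norm(d);P=np.eye(3)-np.outer(d,d);A=A+P;b=b+P@o
    return np.linalg.solve(A,b)
def proj(c,p):
    f=200/np.tan(np.radians(c["fov_y"]/2));T=c["world_from_camera"]
    q=T[:3,:3].T@(np.array(p)-T[:3,3]); s=np.array([q[0],-q[1]])/-q[2]; s=s*(1+c["k1"]*(s@s))
    return s*f+[c["cx"],c["cy"]]
def load(n): return pickle.load(open(f"pics/{n}.pkl","rb"))
E
python3 - <<'E'
from h import *
s=load("scene0");t=load("top0")
S=lambda x,y:(s,200+x/4.4,150+y/4.4)
T=lambda x,y:(t,360+(x-396)/4.4,140+y/4.4)
print("dot",onz(*S(180,140),.127),onz(*T(622,222),.127),tri([S(180,140),T(622,222)]))
print("corks near",tri([S(180,435)])if 0 else onz(*S(232,65),.05),onz(*S(182,435),.05),onz(*T(530,45),.05))
print("base corners top",[onz(*T(x,y),.012)[:2].round(3) for x,y in [(443,172),(640,145),(694,396),(490,426)]])
print("base corners sc",[onz(*S(x,y),.012)[:2].round(3) for x,y in [(100,390),(304,392),(322,178)]])
print("bar ends top",[onz(*T(x,y),.127)[:2].round(3) for x,y in [(610,168),(632,292)]])
print("bar ends sc",[onz(*S(x,y),.127)[:2].round(3) for x,y in [(186,95),(180,190)]])
E
```

```text
dot [ 0.54127832 -0.18417042  0.127     ] [ 0.54100736 -0.18819237  0.127     ] [ 0.54092    -0.18614458  0.12710972]
corks near [ 0.4337878  -0.18398389  0.05      ] [ 0.6533812  -0.17907782  0.05      ] [ 0.65058639 -0.18336734  0.05      ]
base corners top [array([ 0.604, -0.138]), array([ 0.604, -0.238]), array([ 0.475, -0.239]), array([ 0.475, -0.138])]
base corners sc [array([ 0.61 , -0.231]), array([ 0.608, -0.131]), array([ 0.478, -0.135])]
bar ends top [array([ 0.565, -0.188]), array([ 0.511, -0.186])]
bar ends sc [array([ 0.515, -0.185]), array([ 0.57, -0.18])]
```

play_rows(
  moves=[
    [[0, -3, 0], [-0.033, 0, -0.031], 100],
    [[0, -6, 0], [-0.066, 0, -0.062], 100],
    [[0, -9, 0], [-0.099, 0, -0.093], 100],
    [[0, -11, 0], [-0.132, 0, -0.124], 100],
    [[0, -13, 0], [-0.165, 0, -0.155], 100],
  ],
)

```text
time: 0.65
ee_pos: [0.2376, 0.3389, 0.2311]
tcp_rot: [-90.0, 0.0, 90.2]
wrist_force: [1.1, -0.5, 0.6]
opening: 0.0859
```

```bash
python3 -c "
from workcell import *
o=get_obs();print(o['q'],o['ee_pos'],o['tcp_rot'],o['qd'])"
```

```text
[ 5.49640755e+01 -1.34843277e+01 -7.29308606e+00  9.61949266e+01
 -5.24817412e-03  5.47802488e+01] [0.23763405 0.33887864 0.23106009] [-9.00021623e+01  6.03708942e-03  9.01838268e+01] [-54.63798577 -27.78827712 -22.86500598   4.62825774  -0.39542329
 -73.90352709]
```

play_rows(
  moves=[
    [[0, 0, 0], [-0.036, 0, -0.021], 100],
    [[0, 0, 0], [-0.072, 0, -0.042], 100],
    [[0, 0, 0], [-0.108, 0, -0.063], 100],
    [[0, 0, 0], [-0.144, 0, -0.083], 100],
    [[0, 0, 0], [-0.18, 0, -0.104], 100],
  ],
)

```text
time: 1.15
ee_pos: [0.3418, 0.159, 0.2313]
tcp_rot: [-90.0, -0.0, 90.1]
wrist_force: [0.9, 1.0, -0.0]
opening: 0.0854
```

play_rows(
  moves=[
    [[0, 0, 0], [-0.036, 0, -0.021], 100],
    [[0, 0, 0], [-0.072, 0, -0.042], 100],
    [[0, 0, 0], [-0.108, 0, -0.063], 100],
    [[0, 0, 0], [-0.144, 0, -0.083], 100],
    [[0, 0, 0], [-0.18, 0, -0.104], 100],
  ],
)

```text
time: 1.65
ee_pos: [0.4461, -0.0211, 0.2312]
tcp_rot: [-90.0, -0.0, 90.0]
wrist_force: [1.0, 0.9, 0.7]
opening: 0.0855
```

play_rows(
  moves=[
    [[0, 0, 0], [-0.036, 0, -0.021], 100],
    [[0, 0, 0], [-0.072, 0, -0.042], 100],
    [[0, 0, 0], [-0.108, 0, -0.063], 100],
    [[0, 0, 0], [-0.144, 0, -0.083], 100],
    [[0, 0, 0], [-0.166, 0, -0.096], 100],
  ],
)

```text
time: 2.15
ee_pos: [0.5425, -0.1876, 0.2303]
tcp_rot: [-89.9, -0.0, 90.0]
wrist_force: [-0.7, 0.1, 0.3]
opening: 0.0851
```

```bash
python3 - <<'E'
from workcell import get_obs,camera
import cv2,pickle,time
c=camera("wrist");c=camera("wrist");c=camera("wrist")
cv2.imwrite("pics/w1.png",c["img"][:,:,::-1]); pickle.dump(c,open("pics/w1.pkl","wb"))
o=get_obs();print(o['time'],o['q'],o['ee_pos'],o['tcp_rot'],o['wrist_force'])
E
```

```text
2.3 [-1.89678345e+01  8.29374589e+00  1.35765477e+01  9.53946559e+01
  6.81093604e-04 -1.89170206e+01] [ 0.54191921 -0.18625393  0.23012068] [-8.98944081e+01 -3.69071994e-02  8.99491514e+01] [-0.06587335  0.20306056 -0.26395989]
```

View pics/w1.png

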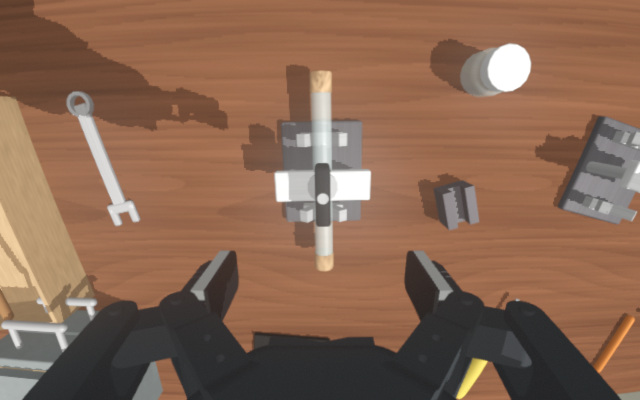

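The knob shows at centre, dot about (322.5,199), with the bar running almost straight up and down the picture.

```bash
python3 - <<'E'
from h import *
c=load("w1");g=cv2.cvtColor(c["img"],cv2.COLOR_RGB2GRAY)
z=cv2.resize(c["img"][150:240,270:380,::-1],None,fx=6,fy=6,interpolation=2);cv2.imwrite("pics/z1.png",z)
for r in range(166,226,4):
    xs=np.arange(312,335); m=g[r,312:335]<70; print(r,xs[m][[0,-1]] if m.any() else None,end=' ')
print(onz(c,322.5,199,.127))
E
```

```text
166 None 170 None 174 None 178 None 182 None 186 None 190 None 194 None 198 None 202 None 206 None 210 None 214 None 218 None 222 None [ 0.54067442 -0.18636793  0.127     ]
```

View pics/z1.png

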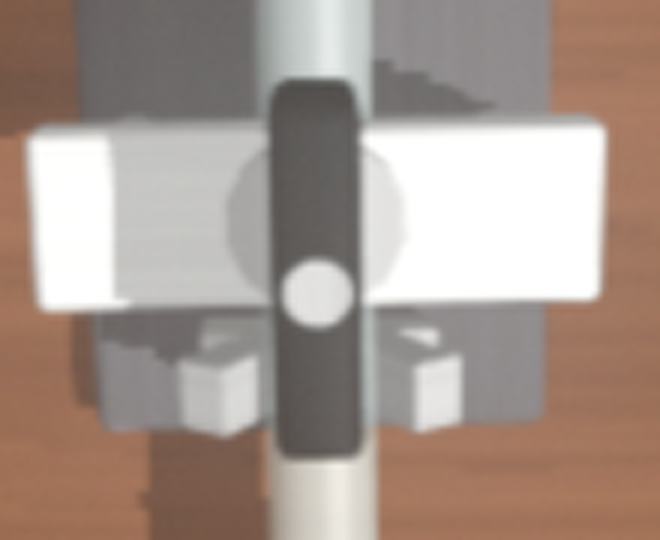

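```bash
python3 - <<'E'
from h import *
c=load("w1")
P=lambda x,y,z=.127:onz(c,270+x/6,150+y/6,z)[:2].round(4)
print("dot",P(317,293),"far",P(276,457),P(362,457),"near top?",P(275,105),P(357,105),"near bottom edge",P(272,85,.097),P(355,85,.097), P(272,85),)
print("sides at y200:",P(272,200),P(359,200)," y400",P(276,400),P(363,400))
print("disc", P(226,220,.08),P(405,220,.08))
print("bridge",[P(x,y,.08) for x,y in [(28,130),(606,120),(602,298),(40,308)]])
a=[proj(c,(0.541+s*.028,-.1864,z)) for s in(-1,1) for z in (.097,.127)]
print([((q-[270,150])*6).round(0) for q in a])
E
```

```text
dot [ 0.5405 -0.1861] far [ 0.5666 -0.1923] [ 0.5666 -0.1792] near top? [ 0.5124 -0.1921] [ 0.5124 -0.1803] near bottom edge [ 0.5144 -0.1931] [ 0.5144 -0.1798] [ 0.5095 -0.1925]
sides at y200: [ 0.5264 -0.1926] [ 0.5264 -0.1799]  y400 [ 0.5573 -0.1923] [ 0.5574 -0.1791]
disc [ 0.5408 -0.2017] [ 0.5409 -0.1704]
bridge [array([ 0.5248, -0.2355]), array([ 0.5233, -0.1361]), array([ 0.5552, -0.1353]), array([ 0.5568, -0.2349])]
[array([314.,  76.]), array([315., 109.]), array([314., 405.]), array([315., 472.])]
```

play_rows(
  moves=[
    [[0, -1, 0], [0, 0.03, 0], 100],
    [[0, -1, 0], [0, 0.06, 0], 100],
    [[0, -1, 0], [0, 0.09, 0], 100],
    [[0, -1, 0], [0, 0.115, 0], 100],
    [[0, -1, 0], [0, 0.137, 0], 100],
  ],
)

```text
time: 2.8
ee_pos: [0.541, -0.1838, 0.0931]
tcp_rot: [-90.0, -0.0, 91.1]
wrist_force: [-0.3, -0.1, 0.6]
opening: 0.0856
```

play_rows(
  moves=[
    [[0, 0, 0], [0, 0, 0], 40],
    [[0, 0, 0], [0, 0, 0], 30],
    [[0, 0, 0], [0, 0, 0], 20],
    [[0, 0, 0], [0, 0, 0], 10],
    [[0, 0, 0], [0, 0, 0], 5],
  ],
  grip_force=40,
)

```text
time: 3.3
ee_pos: [0.5425, -0.1863, 0.0956]
tcp_rot: [-90.1, 0.2, 91.0]
wrist_force: [-1.5, -16.8, 3.6]
opening: 0.0135
```

play_rows(
  moves=[
    [[0, 0, 0], [0, 0, 0], 5],
    [[0, 0, 0], [0, 0, 0], 5],
    [[0, 0, 0], [0, 0, 0], 5],
    [[0, 0, 0], [0, 0, 0], 5],
    [[0, 0, 0], [0, 0, 0], 5],
  ],
)

```text
time: 3.8
ee_pos: [0.5424, -0.1865, 0.0956]
tcp_rot: [-90.1, 0.2, 91.0]
wrist_force: [-0.0, -5.3, 4.4]
opening: 0.0132
```

```bash
python3 - <<'E'
from workcell import get_obs,camera
import cv2,pickle
c=camera("wrist")
cv2.imwrite("pics/w2.png",c["img"][:,:,::-1])
o=get_obs();print(o)
E
```

```text
{'time': 3.85, 'q': array([-18.91803216,   7.51136172,  -2.15926617,  80.17697891,
        -0.10575823, -19.93239561]), 'qd': array([-0.1265266 ,  0.04231676, -0.12085966, -0.08960192,  0.00737837,
       -0.04126649]), 'joint_efforts': array([  3.20351288, -53.22956085,  44.4307065 ,   0.58751939,
         1.41250368,   0.06403196]), 'ee_pos': array([ 0.54239859, -0.18645138,  0.09563399]), 'tcp_rot': array([-90.10721043,   0.15137508,  91.01408118]), 'wrist_force': array([-0.75429985, -5.36602539,  3.62882599]), 'torque': array([-1.00210715,  0.08367927,  0.10323605]), 'opening': 0.0130716754410154}
```

View pics/w2.png

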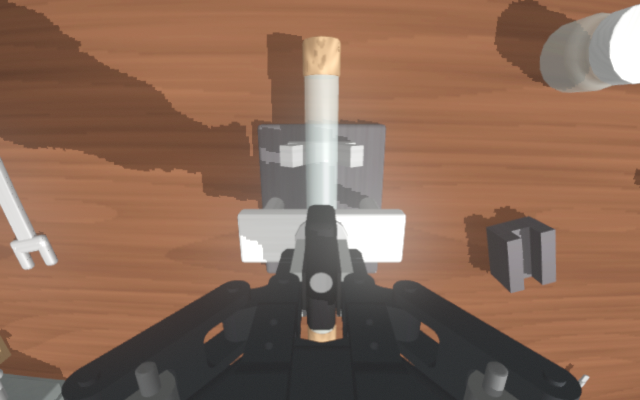

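The jaws hold the bar (opening 13 mm) and the forces are low. Next I turn it clockwise.

play_rows(
  moves=[
    [[0, 7, 0], [0, 0, 0], 5],
    [[0, 14, 0], [0, 0, 0], 5],
    [[0, 21, 0], [0, 0, 0], 5],
    [[0, 28, 0], [0, 0, 0], 5],
    [[0, 35, 0], [0, 0, 0], 5],
  ],
)

```text
time: 4.35
ee_pos: [0.5421, -0.1877, 0.0956]
tcp_rot: [-90.2, 0.2, 55.7]
wrist_force: [-3.2, -12.9, 3.3]
opening: 0.0133
```

play_rows(
  moves=[
    [[0, 7, 0], [0, 0, 0], 5],
    [[0, 14, 0], [0, 0, 0], 5],
    [[0, 21, 0], [0, 0, 0], 5],
    [[0, 28, 0], [0, 0, 0], 5],
    [[0, 34, 0], [0, 0, 0], 5],
  ],
)

```text
time: 4.85
ee_pos: [0.5413, -0.1883, 0.0957]
tcp_rot: [-90.3, 0.1, 21.6]
wrist_force: [-5.6, -15.7, 5.4]
opening: 0.0133
```

play_rows(
  moves=[
    [[0, 0, 0], [0, 0, 0], 5],
    [[0, 0, 0], [0, 0, 0], 5],
    [[0, 0, 0], [0, 0, 0], 5],
    [[0, 0, 0], [0, 0, 0], 5],
    [[0, 0, 0], [0, 0, 0], 5],
  ],
)

```text
time: 5.35
ee_pos: [0.5413, -0.1883, 0.0956]
tcp_rot: [-90.3, 0.1, 21.9]
wrist_force: [-6.8, -14.8, 3.6]
opening: 0.013
```

```bash
python3 - <<'E'
from workcell import get_obs,camera
import cv2,pickle
c=camera("wrist")
cv2.imwrite("pics/w3.png",c["img"][:,:,::-1])
o=get_obs();print(o)
E
```

```text
{'time': 5.4, 'q': array([-19.00979248,   7.4990239 ,  -2.17397919,  80.22751403,
        -0.33966366,  49.05321057]), 'qd': array([-0.02394534,  0.05321516,  0.03977194, -0.10584847,  0.08302104,
       -0.00116752]), 'joint_efforts': array([  9.49730605, -52.45299339,  44.93932843,  -0.49544776,
         4.50300694,   0.28727702]), 'ee_pos': array([ 0.54125866, -0.18826078,  0.09562801]), 'tcp_rot': array([-90.32175197,   0.14745855,  21.93628803]), 'wrist_force': array([ -7.43430198, -16.65249623,   4.91909732]), 'torque': array([-3.00061044,  1.27722882,  0.2505959 ]), 'opening': 0.013247585042184552}
```

View pics/w3.png

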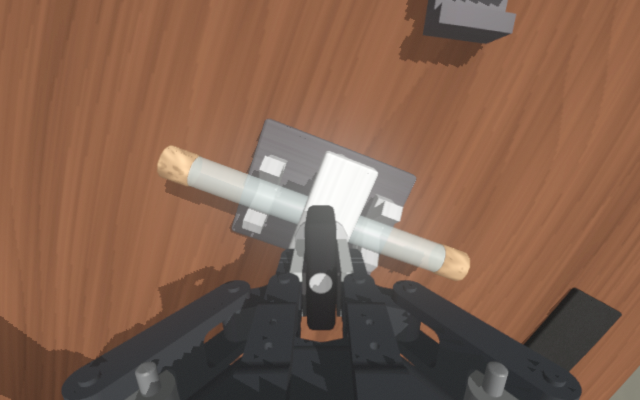

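play_rows(
  moves=[
    [[0, 0, 0], [0, 0, 0], 25],
    [[0, 0, 0], [0, 0, 0], 45],
    [[0, 0, 0], [0, 0, 0], 70],
    [[0, 0, 0], [0, 0, 0], 90],
    [[0, 0, 0], [0, 0, 0], 90],
  ],
)

```text
time: 5.9
ee_pos: [0.5419, -0.1849, 0.0943]
tcp_rot: [-90.0, -0.0, 22.1]
wrist_force: [-0.7, 0.7, -0.1]
opening: 0.0763
```

play_rows(
  moves=[
    [[0, 0, 0], [0, 0, 0], 90],
    [[0, 0, 0], [0, 0, 0], 90],
    [[0, 0, 0], [0, -0.02, 0], 90],
    [[0, 0, 0], [0, -0.05, 0], 90],
    [[0, 0, 0], [0, -0.08, 0], 90],
  ],
)

```text
time: 6.4
ee_pos: [0.5415, -0.185, 0.1749]
tcp_rot: [-90.0, 0.0, 22.1]
wrist_force: [0.5, -1.1, 0.0]
opening: 0.0766
```

play_rows(
  moves=[
    [[0, 0, 0], [0, -0.03, 0], 90],
    [[0, 0, 0], [0, -0.06, 0], 90],
    [[0, 0, 0], [0, -0.06, 0], 90],
    [[0, 0, 0], [0, -0.06, 0], 90],
    [[0, 0, 0], [0, -0.06, 0], 90],
  ],
)

```text
time: 6.9
ee_pos: [0.5416, -0.185, 0.2331]
tcp_rot: [-89.9, 0.1, 22.1]
wrist_force: [0.5, 0.6, -0.7]
opening: 0.0768
```

```bash
python3 - <<'E'
from workcell import get_obs,camera
import cv2,pickle
for n in("wrist","scene","top"):
    c=camera(n)
    cv2.imwrite(f"pics/{n}4.png",c["img"][:,:,::-1]);pickle.dump(c,open(f"pics/{n}4.pkl","wb"))
    if n=="wrist":cv2.imwrite("pics/z4.png",cv2.resize(c["img"][130:260,240:400,::-1],None,fx=4.6,fy=4.6,interpolation=2))
o=get_obs();print(o)
a=cv2.imread("pics/scene0.png")[160:260,380:480];b=cv2.imread("pics/scene4.png")[160:260,380:480]
print(abs(a.astype(int)-b).max(), abs(a.astype(int)-b).mean())
cv2.imwrite("pics/z5.png",cv2.resize(cv2.hconcat([a,b]),None,fx=4,fy=4))
E
```

```text
{'time': 7.05, 'q': array([-1.88628343e+01,  8.23914225e+00,  1.38525748e+01,  9.57155951e+01,
       -1.98177444e-06,  4.90741621e+01]), 'qd': array([-0.02074117, -0.17025502,  0.34017043,  0.09818668,  0.08967813,
        0.0460817 ]), 'joint_efforts': array([ 1.98021851e-03, -5.56586695e+01,  4.65091610e+01,  7.33770488e-03,
        2.06114771e-05, -2.90495564e-05]), 'ee_pos': array([ 0.54148711, -0.18500016,  0.23313858]), 'tcp_rot': array([-8.99330767e+01,  7.71910106e-02,  2.20630487e+01]), 'wrist_force': array([-0.15643259, -0.42237842,  0.82990385]), 'torque': array([0.0172808 , 0.00486034, 0.00423481]), 'opening': 0.07691400676530946}
15 3.9578333333333333
```

View pics/z4.png

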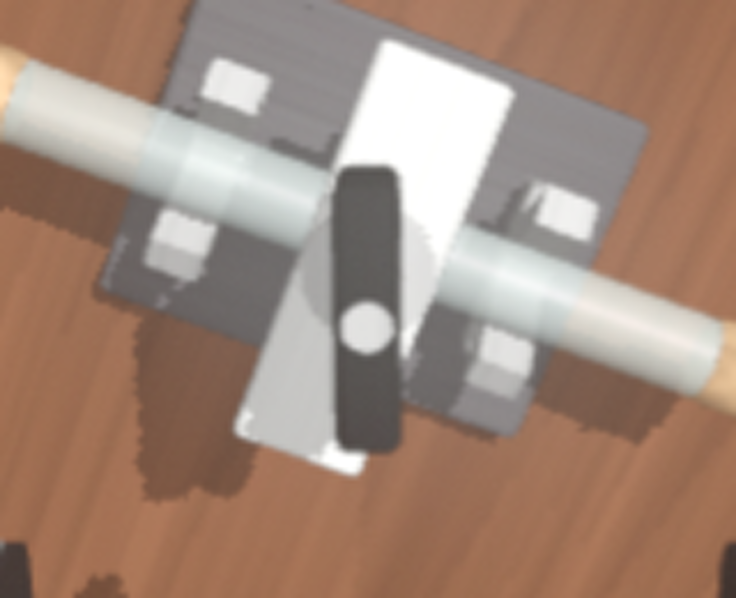

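View pics/z5.png

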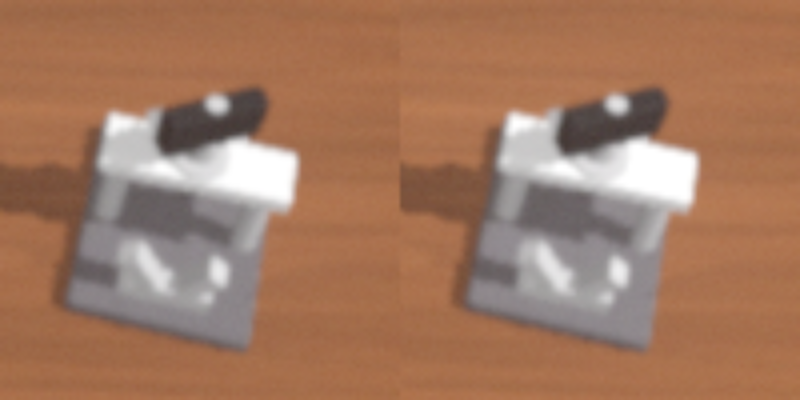

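The knob stayed put after release, with its bar parallel to the tool at 22° yaw, about 69° from where it started. The empty clamp looks the same before and after, and the arm is clear.

```bash
python3 -c "
from workcell import *
print(job_done())"
```

```text
the job is handed in; nothing more can be done
None
```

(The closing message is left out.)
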